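Hold a puppet head over its body, ready for gluing

TASK

Stand the loose wooden puppet body fully down in the pocket of the assembly jig and let go of it. Then lift the puppet head with the flat-topped cap out of the drying stand, carry it over the row of gouges in the gouge block without touching them, and finish still holding it still and upright about 10 mm above the square neck hole of the body, neck peg centred and square over the hole, face to the body's front, touching neither the body nor anything but your gripper, so that glue can be brushed on. Leave the bald head, tin, mallet and sanding block where they are.

Things in the scene. Friction and masses are not known exactly. Their poses are not given: they have to be found in the camera images.
- jig: Fixed wooden jig plate, 90 (x) x 130 (y) x 20 mm high; origin: centre of underside, below the pocket's middle. Its T-shaped pocket is the body's outline plus 1.5 mm on every side, floor 8 mm above the origin, walls up to 20 mm. Takes the body one way round: axes of body and jig agree. Left or right of the gouge block; +x away from the robot within 15 degrees.
- torso: Loose puppet body, pale wood, 130 g, standing on the table on the robot's side of the jig, within 30 degrees of its direction. 44 (x) x 84 (y) x 72 mm high; origin: centre of underside, z up, front +x. T-shaped from above: x -22 to 2 mm is 84 wide (outer 15 mm each side only 64 high), x 2 to 22 mm is 54 wide (arm notches). Flat front and back faces, 44 mm apart, suit gripping.
- neck (a point): Centre of the mouth of the neck hole, in the middle of the puppet body's top, 72 mm above the body's origin; axes as the body's. The hole is 23 mm square, sides along the body's x and y, 24 mm deep.
- head: Loose puppet head to use, pale wood, 50 g, with a flat-topped tapering cap. Origin: centre of the foot of its neck peg; z up, face +x. Peg 18 mm square, z 0 to 22 mm; head block 44 (x) x 42 (y) mm, z 22 to 62, flat cheeks at y +-21 mm for gripping; cap 41 mm wide, z 62 to 83. Starts upright, peg down in one hole of the stand, facing the stand's +x.
- head_nose (a point): Tip of the nose of the head with the cap: 27 mm ahead (+x) of the head's origin axis and 42 mm above the origin.
- bald_head: Loose bystander: the other puppet head, same block and peg but with a low rounded bald crown up to z 73 mm. Origin as for the head with the cap. In the other hole of the stand.
- stand: Fixed wooden drying stand, bar 230 (x) x 64 (y) x 40 mm high with two 22 mm square holes, 26 mm deep, at x -115 and +15 mm, y 0. Origin: underside, 50 mm from the bar's middle towards +x. A head in it rests on its shoulders, origin 18 mm above the table. Across the gouge block from the jig; +x away from the robot within 15 degrees. Which hole holds which head varies.
- gouge_block: Fixed dark wooden block 260 (x) x 44 (y) x 45 mm high, in which five gouges stand upright in a row along x, handles 24 mm thick, up to 115 mm above the table. Origin: centre of its underside. It stands between jig and stand, its length leading away from the robot.
- tin: Loose bystander: bare metal tin, 64 mm across, 75 mm high, on the far right of the work. Origin: centre of its underside.
- mallet: Loose bystander: wooden mallet lying on the table beyond the gouge block. Origin: on its handle's axis line, at the table.
- sanding_block: Loose bystander: cork sanding block 60 x 100 x 30 mm on the far left of the work. Origin: centre of its underside.
Things that resemble listed ones, but are neither listed nor needed, are in the scene too. What is shaped like the head but green, turquoise or yellow is not meant.

How it is judged:
By the outcome, as a careful person would: the job done as asked, in the order asked, and still so for the second after the job is handed in, while the arm keeps its last pose, push and grip.
It also fails if it takes over 59 s, if anything falls off the work surface, if the arm or the gripper's body presses on something with over 40 N, if the wrist force passes 120 N, or if a joint passes its speed limit or range.

ROBOT

A 6-joint arm with a two-finger parallel gripper is mounted at the origin on the work surface. World frame = base frame: x ahead of the robot, y to its left, z up, the work surface at z = 0. Lengths are in m, angles in rad, forces in N, time in s.
With the tool pointing down it reaches from about 0.325 to 0.75 m from the base axis. Payload 7.6 kg.
Tool frame: the origin (TCP) lies midway between the tips of the shut fingers; the grasp point (between the pads) lies robot.grip_point_offset behind it (robot.grip_point_offset is the distance from the TCP to the grasp point, in m); z points along the fingers, y is the line along which they close (so a half turn about z gives the same grasp; the last joint's range is limited). The gripper opens to 85 mm and grips with 20 to 120 N. Pads are 22 mm wide; open, the fingers measure 114 mm over their backs; the gripper's body (76 mm by 85 mm) begins 54 mm behind the grasp point. The pads swing forward as they close: fully open they stand 13 mm farther back than shut.
Start: joints at [-1.283, 0.052, 1.401, -0, 1.689, -0.07], TCP at [0.184, -0.492, 0.206] pointing down, gripper open.
Joint ranges: [-2.9, 2.9], [-0.91, 2.17], [0.12, 2.37], [-1.06, 4.2], [0.26, 2.73], [-2.93, 2.93]. Speed limits (rad/s): [2.57, 2.57, 3.01, 3.14, 3.14, 3.14].

INTERFACE

Orientations are given as a unit quaternion [x, y, z, w].
In Python, from station import robot, snapshot gives the robot as it stands.
- The arm moves only by the tool arm_command, never from a script. Its argument "commands" is a list of rows, each an object of numbers: "x", "y", "z": the shift along the tool's x, y, z in m; "roll": the turn about the tool's z in degrees. In form: [{"x": .., "y": .., "z": .., "roll": ..}, ...]. A call has 1 to 20 rows; each row shifts and turns the commanded pose from where the row before left it, along the tool's axes as they then stand; what a row does not reach is not made up. A row lasts 1/10 s, in which the tool goes at most 50 mm and 8.59 degrees, less where a joint would pass 70% of its speed; a pose out of reach is approached as far as the arm can. A call is refused whole if a number of a shift passes 0.05 or a number of a turn 8.59, either way. A call with a gripper value outside its range is refused whole. "grip" is the opening, from 0 (shut) to 1 (fully open), set as the call begins (left out, the last holds). The fingers move at their own pace and stop on an object; "newtons" is the grip in N (left out, the last holds). Time passes only in rows, so rows that do not move let the fingers close. It gives the time, the measured TCP pose, the force, the opening and the grip force at its end, in the units of the state.
- robot.get_state(): the state, without advancing time (a new reading comes with each control period).
- snapshot(name): name is "scene" or "side" or "wrist"; returns a dict with "pixels" (480x640x3 uint8, red, green, blue), "fov_y" (degrees; the focal length in pixels is half the picture's height over the tangent of half this angle, whatever the lens; pixels are square), "cx", "cy" (the principal point, pixels), "D" ([k1, k2, p1, p2, k3] as OpenCV has them; the pictures are not rectified), "R" (3x3) and "t" (3): a world point X has camera coordinates R X + t. Camera axes: x right, y down, z forward; pixel columns grow to the right and rows downward; lengths in m; the calibration is good to about 2 mm. A picture is of the moment at which its call begins. There is no depth.
- robot.close_job(): hands the job in; it is judged then, once.
The state is a dict: "time": time; "q": joint angles; "qvel": joint speeds; "tau": joint torques, N m; "ee_pos": TCP position; "orientation": TCP orientation; "contact_force": force on the tool from outside, world axes, zero at the start; "ft_torque": the same for the moment, N m; "grip_width": finger opening in m; "grip_force": force on a finger pad.
Only numpy, scipy, OpenCV 4.12 (cv2) and the standard library are available. Lean on these libraries where they do the work, as an engineer would, in place of code of your own. Each camera call takes 0.05 s, during which the arm holds its last target. There are 200 camera calls.

## Working session

There is one attempt and no reset: what is moved stays moved. The work goes in short steps, Python scripts to look and compute and a tool call to move; the robot and the scene stay as the last step left them, time stands still between calls to the robot, and variables do not carry over. Pictures are saved under pics/ and viewed, at most 10 in all, crops included, and the job is handed in when it is done.

Besides the shell and the picture viewer there is one more tool, called after "Emit:" by a JSON object that holds its "fn" and its "kwargs". arm_command: Moves the arm, as the interface text tells. Its arguments: {"type":"object","properties":{"commands":{"type":"array","items":{"type":"object","properties":{"x":{"type":"number"},"y":{"type":"number"},"z":{"type":"number"},"roll":{"type":"number"}}}},"grip":{"type":"number"},"newtons":{"type":"number"}},"required":["commands"]}

```bash
ls; mkdir -p pics; python3 - <<'E'
from station import robot, snapshot
import cv2,pickle,numpy as np
S={n:snapshot(n) for n in("scene","side","wrist")}
pickle.dump(S,open('s0.pkl','wb'))
for n in S:
    cv2.imwrite(f'pics/{n}0.png',S[n]['pixels'][:,:,::-1]); print(n,S[n]['fov_y'],S[n]['D'],np.round(-np.array(S[n]['R']).T@S[n]['t'],3))
s=robot.get_state();print(s,robot.grip_point_offset)
E
```

```text
pics
scene 45.06346327145012 [-0.17549101  0.          0.          0.          0.        ] [ 1.51  -0.05   0.795]
side 53.22752564508339 [0.02660192 0.         0.         0.         0.        ] [ 0.385 -0.595  0.813]
wrist 62.70906220556801 [-0.06049495  0.          0.          0.          0.        ] [ 0.261 -0.463  0.374]
{'time': 0.15, 'q': array([-1.28327282e+00,  5.27074556e-02,  1.40142556e+00, -1.12281222e-05,
        1.68857650e+00, -7.02934334e-02]), 'qvel': array([ 0.00039591, -0.0019812 , -0.00239586, -0.0009268 ,  0.00212939,
       -0.00131401]), 'tau': array([ 5.59318123e-04, -3.81953287e+01, -3.60423374e+01, -3.17743434e-05,
        4.63526841e-03,  1.24422277e-05]), 'ee_pos': array([ 0.18382784, -0.49152196,  0.20539115]), 'orientation': array([ 9.84038487e-01,  1.77954896e-01, -6.60775561e-05, -5.54536451e-04]), 'contact_force': array([0.37630318, 0.28913139, 0.33206233]), 'ft_torque': array([-0.01274939, -0.03015133, -0.08487428]), 'grip_force': 0.0, 'grip_width': 0.0852213585245014} 0.0187
```

View pics/scene0.png

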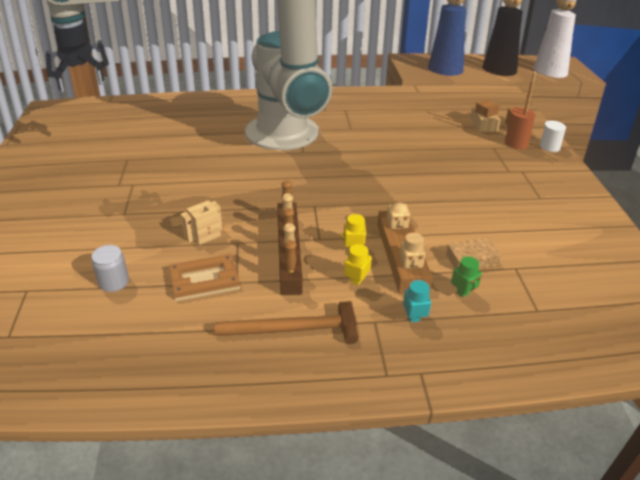

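View pics/side0.png

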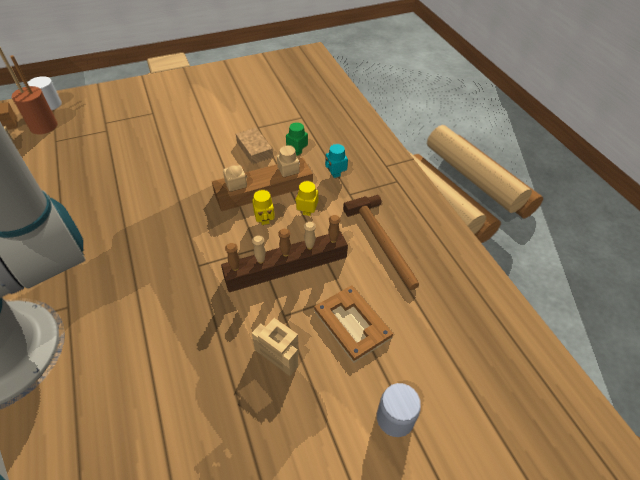

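The scene view shows the torso at (203,222), the jig at (205,275), the gouge block at (290,240) and the stand with two pale heads at (400,215) and (413,248). The decoys are yellow at (355,230) and (358,263), turquoise at (418,300) and green at (467,275). In the side view the pale heads are at (235,177) and (288,158), with the torso at (276,340) and the jig at (354,323). Only the two pale heads are candidates, so I'll check which has the flat cap in a crop.

```bash
cat > h.py <<'E'
import cv2,numpy as np,pickle
from station import robot,snapshot
def K(c):
    f=240/np.tan(np.radians(c['fov_y'])/2); return np.array([[f,0,c['cx']],[0,f,c['cy']],[0,0,1.]])
def cast(c,uv,z):
    R=np.array(c['R']);o=-R.T@np.array(c['t'])
    p=cv2.undistortPoints(np.array(uv,float).reshape(-1,1,2),K(c),np.array(c['D'],float)).reshape(-1,2)
    d=np.c_[p,np.ones(len(p))]@R
    return o+d*((np.asarray(z)-o[2])/d[:,2])[:,None]
def proj(c,X):
    r=cv2.Rodrigues(np.array(c['R'],float))[0]
    return cv2.projectPoints(np.array(X,float).reshape(-1,1,3),r,np.array(c['t'],float),K(c),np.array(c['D'],float))[0].reshape(-1,2)
def crop(im,x0,y0,w,h,s): return cv2.resize(im[y0:y0+h,x0:x0+w,::-1],None,fx=s,fy=s,interpolation=cv2.INTER_CUBIC)
E
python3 - <<'E'
from h import *
S=pickle.load(open('s0.pkl','rb'));a=S['scene']['pixels'];b=S['side']['pixels']
P=[crop(a,370,195,80,60,5),crop(b,212,138,100,75,4),crop(b,240,285,160,120,2.5),crop(a,160,195,100,75,4)]
cv2.imwrite('pics/c1.png',np.vstack([np.hstack(P[:2]),np.hstack(P[2:])]))
c=S['side']
print('heads',cast(c,[(234,170),(288,152)],[.08]*2).round(3))
print('torso top',cast(c,[(276,333)],[.072]).round(3),'jig',cast(c,[(354,321)],[.02]).round(3))
print('gouge',cast(c,[(228,285),(348,245)],[0.02]*2).round(3))
E
```

```text
heads [[0.519 0.232 0.08 ]
 [0.654 0.248 0.08 ]]
torso top [[ 0.477 -0.191  0.072]] jig [[ 0.629 -0.192  0.02 ]]
gouge [[ 0.429 -0.026  0.02 ]
 [ 0.694 -0.018  0.02 ]]
```

View pics/c1.png

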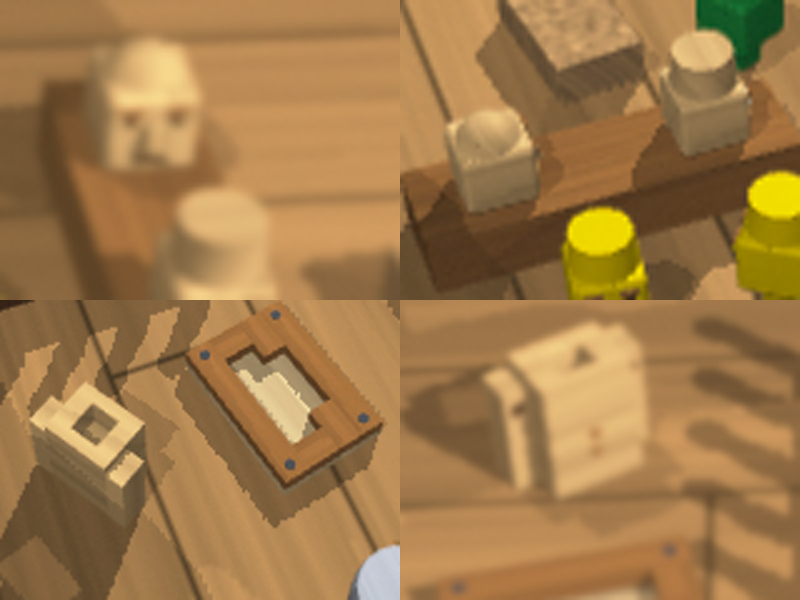

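The flat-capped head is the far one, at side (288,158) and about (0.654,0.248) in world x,y. The near one is bald. The torso front faces roughly +x, towards the scene camera. I'll move above the torso for a wrist view.

Emit:
{"fn": "arm_command", "kwargs": {"commands": [{"x":0.032,"y":-0.015},{"x":0.032,"y":-0.015},{"x":0.032,"y":-0.015},{"x":0.032,"y":-0.015},{"x":0.032,"y":-0.015},{"x":0.032,"y":-0.015},{"x":0.032,"y":-0.015},{"x":0.032,"y":-0.015},{"x":0.032,"y":-0.015},{"x":0.032,"y":-0.015},{"x":0.03,"y":-0.015},{"x":0.03,"y":-0.014},{"roll":-8},{"roll":-8},{"roll":-8},{"roll":-8},{"roll":-8},{"roll":-8},{"roll":-8},{"roll":-8}]}}

```text
validation failed for argument at $.co...
```

```bash
python3 - <<'E'
from h import *
S={n:snapshot(n) for n in("wrist",)}
pickle.dump(S,open('s1.pkl','wb'));c=S['wrist']
cv2.imwrite('pics/w1.png',c['pixels'][:,:,::-1])
s=robot.get_state();print(s['ee_pos'],s['orientation'],s['time']);print(np.round(c['R'],3),np.round(-np.array(c['R']).T@c['t'],3))
E
```

```text
[ 0.18381095 -0.49156163  0.20551258] [ 9.84041148e-01  1.77940489e-01 -5.16653828e-05 -4.45082903e-04] 0.2
[[ 0.349 -0.937 -0.002]
 [-0.888 -0.331  0.32 ]
 [-0.301 -0.11  -0.947]] [ 0.261 -0.463  0.374]
```

View pics/w1.png

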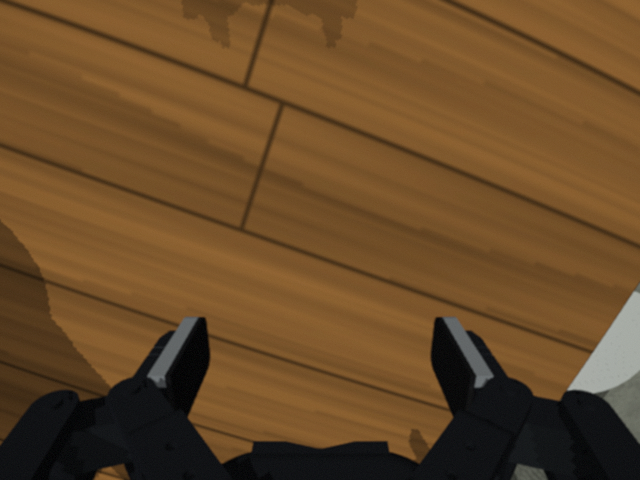

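The wrist view shows bare table, the fingers at about (190,350) and (460,350), and no torso yet. The move was refused, probably because every row needs all four keys.

Emit:
{"fn": "arm_command", "kwargs": {"commands": [{"x":0.032,"y":-0.015,"z":0,"roll":-4},{"x":0.033,"y":-0.012,"z":0,"roll":-4},{"x":0.034,"y":-0.01,"z":0,"roll":-4},{"x":0.034,"y":-0.008,"z":0,"roll":-4},{"x":0.034,"y":-0.006,"z":0,"roll":-4},{"x":0.034,"y":-0.004,"z":0,"roll":-4}]}}

```text
time: 0.8
ee_pos: [0.3309, -0.3405, 0.2059]
orientation: [0.925, 0.38, -0.0, -0.0]
contact_force: [0.2, -0.6, 0.1]
grip_width: 0.0853
grip_force: 0.0
```

Emit:
{"fn": "arm_command", "kwargs": {"commands": [{"x":0.035,"y":0,"z":0,"roll":0},{"x":0.035,"y":0,"z":0,"roll":0},{"x":0.035,"y":0,"z":0,"roll":0},{"x":0.035,"y":0,"z":0,"roll":0},{"x":0.035,"y":0,"z":0,"roll":0},{"x":0.032,"y":0,"z":0,"roll":0},{"x":0,"y":0,"z":0,"roll":-8},{"x":0,"y":0,"z":0,"roll":-8},{"x":0,"y":0,"z":0,"roll":-8},{"x":0,"y":0,"z":0,"roll":-8},{"x":0,"y":0,"z":0,"roll":0}]}}

```text
time: 1.9
ee_pos: [0.4777, -0.1966, 0.2058]
orientation: [0.785, 0.62, -0.0, -0.0]
contact_force: [1.2, 0.8, -0.6]
grip_width: 0.0854
grip_force: 0.0
```

```bash
python3 - <<'E'
from h import *
S={n:snapshot(n) for n in("wrist","side")}
pickle.dump(S,open('s1.pkl','wb'));c=S['wrist']
cv2.imwrite('pics/w2.png',c['pixels'][:,:,::-1])
s=robot.get_state();print(s['ee_pos'],s['orientation'],s['time'])
E
```

```text
[ 0.47773908 -0.19658133  0.20585297] [ 7.86470212e-01  6.17628197e-01 -8.50884416e-05 -9.38035761e-05] 2.0
```

View pics/w2.png

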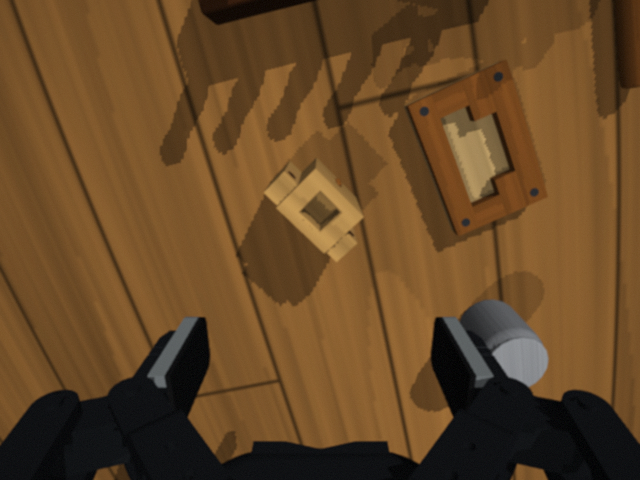

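The wrist view shows the torso with its neck hole at (320,208). The jig's outer corners are about (407,105), (507,62), (547,192) and (458,235), and its screws are at (424,111), (498,77), (534,192) and (466,222). The tin is at (505,340). Next I'll refine the torso edges and the screws numerically.

```bash
cat > m.py <<'E'
from h import *
def screws(c,seeds):
    im=c['pixels'].astype(int); out=[]
    for x,y in seeds:
        p=im[y-7:y+8,x-7:x+8]; m=((p[:,:,2]-p[:,:,0])>-15).astype(np.uint8); yy,xx=np.nonzero(m)
        out.append((xx.mean()+x-7,yy.mean()+y-7)); 
    return np.array(out)
def ang(v): return np.degrees(np.arctan2(v[1],v[0]))
E
python3 - <<'E'
from m import *
c=pickle.load(open('s1.pkl','rb'))['wrist']
u=screws(c,[(424,111),(498,77),(534,192),(466,222)]);print(u.round(1))
P=cast(c,u,[.02]*4)[:,:2];print(P.round(4)); 
n,f=P[0],P[1]; print('jig c',P.mean(0).round(4),'yaw',ang(P[1]-P[0]),ang(P[2]-P[3]),ang(P[0]-P[3])-90,ang(P[1]-P[2])-90)
Q=cast(c,[(407,105),(507,62),(547,192),(458,235)],[.02]*4)[:,:2];print('jig outer',Q.mean(0).round(4),ang(Q[1]-Q[0]),ang(Q[2]-Q[3]))
im=c['pixels'].astype(int);g=cv2.cvtColor(c['pixels'],cv2.COLOR_RGB2GRAY)
m=np.zeros_like(g);m[185:232,298:345]=(g[185:232,298:345]<np.percentile(g[190:226,300:340],60)-30)
k,l,st,ce=cv2.connectedComponentsWithStats(m);i=1+st[1:,4].argmax();print(st[i],ce[i])
cn=cv2.findContours((l==i).astype(np.uint8),0,2)[0][0];r=cv2.minAreaRect(cn);b=cv2.boxPoints(r)
H=cast(c,b,[.072]*4)[:,:2];print('hole',H.mean(0).round(4),[(np.linalg.norm(H[i]-H[i-1]).round(4),ang(H[i]-H[i-1]).round(1)) for i in range(4)])
cv2.imwrite('pics/t2.png',np.hstack([crop(c['pixels'],255,150,120,120,5)]))
E
```

```text
[[423.9 110.8]
 [497.8  76.4]
 [534.  191.8]
 [465.5 222.1]]
[[ 0.584  -0.1386]
 [ 0.6507 -0.1246]
 [ 0.6736 -0.2326]
 [ 0.6068 -0.2468]]
jig c [ 0.6287 -0.1857] yaw 11.800009531492915 11.979883953586858 11.895295664699518 11.997277150902988
jig outer [ 0.6286 -0.1847] 9.99001983392193 14.266626366253362
[301 196  39  34 594] [319.63636364 211.98316498]
hole [ 0.4791 -0.192 ] [(np.float64(0.0235), np.float64(120.2)), (np.float64(0.0214), np.float64(31.9)), (np.float64(0.0231), np.float64(-58.9)), (np.float64(0.0218), np.float64(-147.2))]
```

View pics/t2.png

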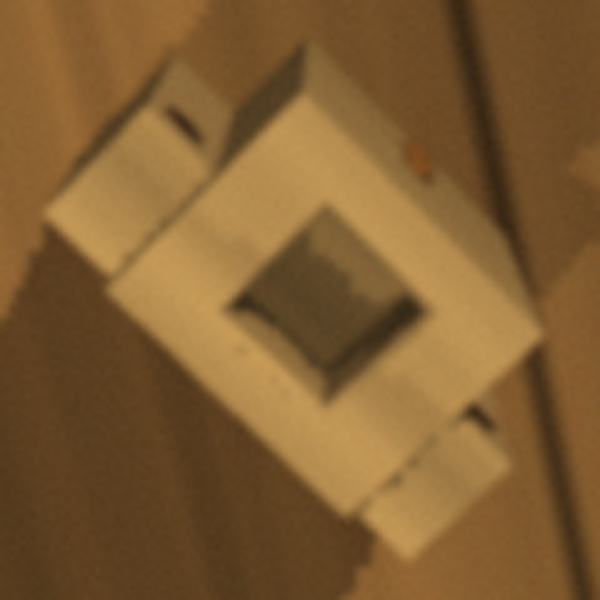

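The crop shows the torso top corners at (305,98), (540,335), (350,515) and (108,285), and the hole at (325,205), (428,310), (327,403) and (228,305). The orange button is on the front face.

```bash
python3 - <<'E'
from m import *
c=pickle.load(open('s1.pkl','rb'))['wrist']
for a in ([(305,98),(540,335),(350,515),(108,285)],[(325,205),(428,310),(327,403),(228,305)]):
    p=np.array(a)/5+[255-.4,150-.4]
    H=cast(c,p,[.072]*4)[:,:2];print(H.mean(0).round(4),[(np.linalg.norm(H[i]-H[i-1]).round(4),ang(H[i]-H[i-1]).round(1)) for i in range(4)])
E
```

```text
[ 0.4787 -0.1923] [(np.float64(0.0429), np.float64(29.8)), (np.float64(0.0529), np.float64(-58.7)), (np.float64(0.0429), np.float64(-148.1)), (np.float64(0.0545), np.float64(121.2))]
[ 0.479  -0.1915] [(np.float64(0.0222), np.float64(32.7)), (np.float64(0.0234), np.float64(-59.5)), (np.float64(0.0222), np.float64(-149.6)), (np.float64(0.0226), np.float64(120.5))]
```

Emit:
{"fn": "arm_command", "kwargs": {"commands": [{"x":0,"y":0,"z":0,"roll":-7.45},{"x":0,"y":0,"z":0,"roll":-7.45},{"x":0,"y":0,"z":0,"roll":-7.45},{"x":0,"y":0,"z":0,"roll":-7.45},{"x":0,"y":0,"z":0,"roll":-7.45},{"x":0,"y":0,"z":0,"roll":-7.45},{"x":0.0033,"y":0.0035,"z":0,"roll":0},{"x":0,"y":0,"z":0.03,"roll":0},{"x":0,"y":0,"z":0.03,"roll":0},{"x":0,"y":0,"z":0.03,"roll":0},{"x":0,"y":0,"z":0.03,"roll":0},{"x":0,"y":0,"z":0.025,"roll":0},{"x":0,"y":0,"z":0.02,"roll":0},{"x":0,"y":0,"z":0.013,"roll":0},{"x":0,"y":0,"z":0,"roll":0},{"x":0,"y":0,"z":0,"roll":0}]}}

```text
time: 3.6
ee_pos: [0.4796, -0.1921, 0.0288]
orientation: [0.492, 0.871, 0.0, 0.0]
contact_force: [0.8, 0.7, 0.1]
grip_width: 0.0853
grip_force: 0.0
```

Emit:
{"fn": "arm_command", "kwargs": {"commands": [{"x":0,"y":0,"z":0,"roll":0},{"x":0,"y":0,"z":0,"roll":0},{"x":0,"y":0,"z":0,"roll":0},{"x":0,"y":0,"z":0,"roll":0},{"x":0,"y":0,"z":0,"roll":0},{"x":0,"y":0,"z":0,"roll":0},{"x":0,"y":0,"z":0,"roll":0},{"x":0,"y":0,"z":0,"roll":0},{"x":0,"y":0,"z":0,"roll":0},{"x":0,"y":0,"z":0,"roll":0}], "grip": 0.0, "newtons": 25}}

```text
time: 4.6
ee_pos: [0.4795, -0.1923, 0.0289]
orientation: [0.491, 0.871, -0.0, 0.001]
contact_force: [-1.9, 0.6, 6.0]
grip_width: 0.0434
grip_force: 26.9
```

Emit:
{"fn": "arm_command", "kwargs": {"commands": [{"x":0,"y":0,"z":-0.02,"roll":0},{"x":0,"y":0,"z":-0.02,"roll":0},{"x":0,"y":0,"z":-0.02,"roll":0},{"x":0,"y":0,"z":0,"roll":6.4},{"x":0,"y":0,"z":0,"roll":6.5},{"x":0,"y":0,"z":0,"roll":6.4},{"x":-0.005,"y":0.03,"z":0,"roll":0},{"x":-0.005,"y":0.03,"z":0,"roll":0},{"x":-0.005,"y":0.03,"z":0,"roll":0},{"x":-0.005,"y":0.03,"z":0,"roll":0},{"x":-0.0043,"y":0.0271,"z":0,"roll":0},{"x":0,"y":0,"z":0,"roll":0},{"x":0,"y":0,"z":0,"roll":0},{"x":0,"y":0,"z":0,"roll":0}]}}

```text
time: 6.0
ee_pos: [0.6272, -0.1855, 0.0877]
orientation: [0.63, 0.776, -0.0, -0.0]
contact_force: [-0.2, 0.4, -0.8]
grip_width: 0.0435
grip_force: 26.4
```

```bash
python3 - <<'E'
from m import *
S={n:snapshot(n) for n in("wrist","side","scene")}
pickle.dump(S,open('s2.pkl','wb'))
P=[crop(S['wrist']['pixels'],160,100,320,240,1.25*1),crop(S['side']['pixels'],285,250,128,96,3.125)]
P=[cv2.resize(p,(400,300)) for p in P]
w=S['wrist']['pixels'][:,:,::-1]
cv2.imwrite('pics/w3.png',np.vstack([cv2.resize(w,(400,300)),P[1]]))
print(robot.get_state()['ee_pos'],robot.get_state()['orientation'])
E
```

```text
[ 0.62749309 -0.18565752  0.08844659] [6.30192774e-01 7.76438686e-01 9.33769773e-06 1.84638414e-04]
```

View pics/w3.png

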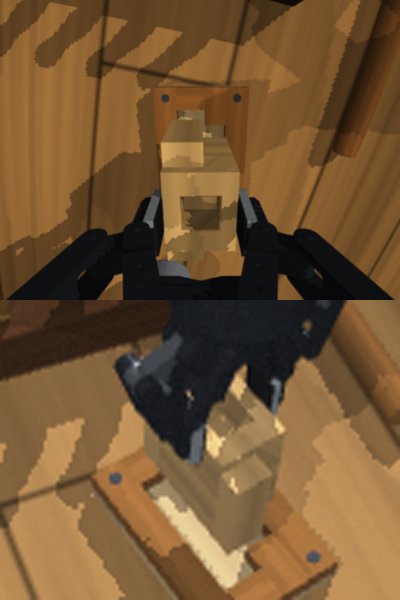

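The torso is held upright over the jig. Its hole is near wrist (320,340) and the two far screws are at (262,157) and (379,157). I'll measure the residual offset.

```bash
python3 - <<'E'
from m import *
S=pickle.load(open('s2.pkl','rb'));c=S['wrist']
u=screws(c,[(263,157),(379,157)]);P=cast(c,u,[.02]*2)[:,:2];print(u.round(1),P.round(4),'yaw',ang(P[1]-P[0]))
y=np.radians(11.95);R=np.array([[np.cos(y),-np.sin(y)],[np.sin(y),np.cos(y)]])
print('jig c',P.mean(0)-R@[0,.0552])
g=cv2.cvtColor(c['pixels'],cv2.COLOR_RGB2GRAY)
cv2.imwrite('pics/t4.png',crop(c['pixels'],240,170,160,250,2.4))
p=cv2.goodFeaturesToTrack(g[300:385,270:375],12,.05,8).reshape(-1,2)+[270,300];print(p.round(0).tolist())
E
```

```text
[[263.9 156.7]
 [379.1 156.4]] [[ 0.5834 -0.1384]
 [ 0.6503 -0.1242]] yaw 11.915807243632223
jig c [ 0.62825515 -0.18530869]
[[290.0, 316.0], [353.0, 314.0], [355.0, 333.0], [302.0, 368.0], [305.0, 345.0], [291.0, 366.0], [302.0, 358.0], [373.0, 383.0], [295.0, 336.0], [373.0, 321.0], [275.0, 381.0], [349.0, 366.0]]
```

View pics/t4.png

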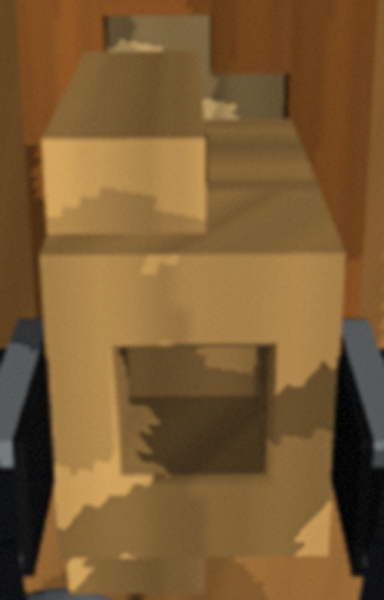

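The crop shows the hole corners at (115,345), (275,345), (265,473) and (121,473), and the top outline at (42,254), (343,252), (330,555) and (62,555). The torso sits square in the grip.

```bash
python3 - <<'E'
from m import *
c=pickle.load(open('s2.pkl','rb'))['wrist']
for a in ([(115,345),(275,345),(265,473),(121,473)],[(42,254),(343,252),(330,555),(62,555)]):
    p=np.array(a)/2.4+[240-.3,170-.3]
    H=cast(c,p,[.1316]*4)[:,:2];m=H.mean(0);d=np.array([.6283,-.1854])-m;t=np.radians(101.9)
    print(m.round(4),[(np.linalg.norm(H[i]-H[i-1]).round(4),ang(H[i]-H[i-1]).round(1)) for i in range(4)],'move tool x,y',(d@[np.cos(t),np.sin(t)]).round(4),(d@[np.sin(t),-np.cos(t)]).round(4))
E
```

```text
[ 0.6273 -0.1844] [(np.float64(0.0229), np.float64(102.5)), (np.float64(0.0239), np.float64(11.8)), (np.float64(0.0229), np.float64(-80.4)), (np.float64(0.0227), np.float64(-168.2))] move tool x,y -0.0012 0.0008
[ 0.6275 -0.185 ] [(np.float64(0.0539), np.float64(102.1)), (np.float64(0.0434), np.float64(12.2)), (np.float64(0.0542), np.float64(-77.3)), (np.float64(0.044), np.float64(-168.2))] move tool x,y -0.0005 0.0007
```

Emit:
{"fn": "arm_command", "kwargs": {"commands": [{"x":-0.0008,"y":0.0008,"z":0,"roll":0},{"x":0,"y":0,"z":0.015,"roll":0},{"x":0,"y":0,"z":0.013,"roll":0},{"x":0,"y":0,"z":0.007,"roll":0},{"x":0,"y":0,"z":0.003,"roll":0},{"x":0,"y":0,"z":0.003,"roll":0},{"x":0,"y":0,"z":0.002,"roll":0},{"x":0,"y":0,"z":0.002,"roll":0},{"x":0,"y":0,"z":0,"roll":0},{"x":0,"y":0,"z":0,"roll":0}]}}

```text
time: 7.15
ee_pos: [0.6291, -0.1861, 0.0433]
orientation: [0.63, 0.777, 0.0, 0.0]
contact_force: [-0.2, -0.2, -1.1]
grip_width: 0.0432
grip_force: 26.4
```

Emit:
{"fn": "arm_command", "kwargs": {"commands": [{"x":0,"y":0,"z":0.002,"roll":0},{"x":0,"y":0,"z":0.002,"roll":0},{"x":0,"y":0,"z":0.001,"roll":0},{"x":0,"y":0,"z":0.001,"roll":0},{"x":0,"y":0,"z":0,"roll":0},{"x":0,"y":0,"z":0,"roll":0}]}}

```text
time: 7.75
ee_pos: [0.629, -0.1861, 0.037]
orientation: [0.63, 0.777, 0.0, 0.0]
contact_force: [0.2, -0.9, -1.1]
grip_width: 0.0435
grip_force: 26.5
```

Emit:
{"fn": "arm_command", "kwargs": {"commands": [{"x":0,"y":0,"z":0.0005,"roll":0},{"x":0,"y":0,"z":0.0005,"roll":0},{"x":0,"y":0,"z":0,"roll":0},{"x":0,"y":0,"z":0,"roll":0}]}}

```text
time: 8.15
ee_pos: [0.6291, -0.1861, 0.037]
orientation: [0.63, 0.777, 0.0, 0.0]
contact_force: [-3.6, 1.1, 5.0]
grip_width: 0.0435
grip_force: 27.2
```

Emit:
{"fn": "arm_command", "kwargs": {"commands": [{"x":0,"y":0,"z":0,"roll":0},{"x":0,"y":0,"z":0,"roll":0},{"x":0,"y":0,"z":0,"roll":0},{"x":0,"y":0,"z":0,"roll":0},{"x":0,"y":0,"z":0,"roll":0},{"x":0,"y":0,"z":0,"roll":0},{"x":0,"y":0,"z":0,"roll":0}], "grip": 0.85}}

```text
time: 8.85
ee_pos: [0.629, -0.1861, 0.036]
orientation: [0.63, 0.777, -0.0, 0.0]
contact_force: [-0.8, 0.5, 0.6]
grip_width: 0.0726
grip_force: 0.0
```

Emit:
{"fn": "arm_command", "kwargs": {"commands": [{"x":0,"y":0,"z":-0.02,"roll":0},{"x":0,"y":0,"z":-0.03,"roll":0},{"x":0,"y":0,"z":-0.04,"roll":0},{"x":0,"y":0,"z":-0.04,"roll":0},{"x":0,"y":0,"z":-0.04,"roll":0},{"x":0,"y":0,"z":-0.02,"roll":0},{"x":0,"y":0,"z":-0.01,"roll":0},{"x":0,"y":0,"z":0,"roll":0},{"x":0,"y":0,"z":0,"roll":0}], "grip": 1.0}}

```text
time: 9.75
ee_pos: [0.6286, -0.186, 0.234]
orientation: [0.63, 0.777, -0.0, -0.001]
contact_force: [-0.4, 0.9, -1.0]
grip_width: 0.0854
grip_force: 0.0
```

```bash
python3 - <<'E'
from m import *
S={n:snapshot(n) for n in("wrist","side","scene")}
pickle.dump(S,open('s3.pkl','wb'));s=robot.get_state();print(s['ee_pos'],s['orientation'])
c=S['wrist'];y=np.radians(11.9);o=np.array([.6285,-.1855]);ex=np.array([np.cos(y),np.sin(y)]);ey=np.array([-np.sin(y),np.cos(y)])
u=proj(c,[[*o,.08]])[0];print('expected hole px',u)
x0,y0=int(u[0])-60,int(u[1])-60
a=crop(c['pixels'],x0,y0,120,120,4.5);b=crop(S['side']['pixels'],300,250,120,120,2.2);print(x0,y0)
cv2.imwrite('pics/t5.png',a)
E
```

```text
[ 0.62850118 -0.18587533  0.23385683] [ 6.30002000e-01  7.76591770e-01 -5.85329297e-04 -1.53616777e-03]
expected hole px [320.34250031 210.57815276]
260 150
```

View pics/t5.png

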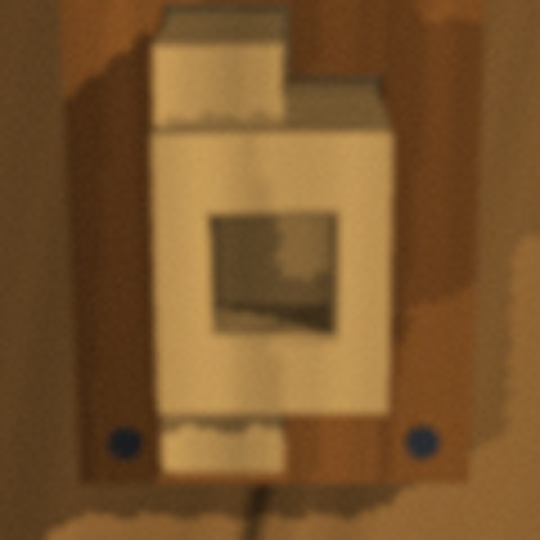

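The body is fully seated. The crop shows the hole corners at (210,213), (337,212), (334,333) and (214,334), and both near screws at (125,443) and (422,441). Now I'll move over the stand.

Emit:
{"fn": "arm_command", "kwargs": {"commands": [{"x":0.015,"y":0.004,"z":0,"roll":0},{"x":0.03,"y":0.008,"z":0,"roll":0},{"x":0.03,"y":0.008,"z":0,"roll":0},{"x":0.03,"y":0.008,"z":0,"roll":0},{"x":0.03,"y":0.008,"z":0,"roll":0},{"x":0.03,"y":0.008,"z":0,"roll":0},{"x":0.03,"y":0.008,"z":0,"roll":0},{"x":0.03,"y":0.008,"z":0,"roll":0},{"x":0.03,"y":0.008,"z":0,"roll":0},{"x":0.03,"y":0.008,"z":0,"roll":0},{"x":0.03,"y":0.008,"z":0,"roll":0},{"x":0.03,"y":0.008,"z":0,"roll":0},{"x":0.03,"y":0.008,"z":0,"roll":0},{"x":0.03,"y":0.008,"z":0,"roll":0},{"x":0.015,"y":0.006,"z":0,"roll":0}]}}

```text
time: 11.4
ee_pos: [0.6527, 0.2523, 0.2353]
orientation: [0.629, 0.778, -0.0, -0.001]
contact_force: [-0.3, -0.4, 0.0]
grip_width: 0.0855
grip_force: 0.0
```

Emit:
{"fn": "arm_command", "kwargs": {"commands": [{"x":0,"y":0,"z":0,"roll":8.4},{"x":0,"y":0,"z":0,"roll":8.4},{"x":0,"y":0,"z":0,"roll":8.4},{"x":0,"y":0,"z":0,"roll":8.4},{"x":0,"y":0,"z":0,"roll":8.4},{"x":0,"y":0,"z":0,"roll":8.4},{"x":0,"y":0,"z":0,"roll":8.4},{"x":0,"y":0,"z":0,"roll":8.4},{"x":0,"y":0,"z":0,"roll":8.4},{"x":0,"y":0,"z":0,"roll":8.4},{"x":0,"y":0,"z":0,"roll":8.4},{"x":0,"y":0,"z":0,"roll":0},{"x":0,"y":0,"z":0,"roll":0}]}}

```text
time: 12.7
ee_pos: [0.6535, 0.2491, 0.2356]
orientation: [0.996, 0.085, -0.0, 0.0]
contact_force: [-0.0, 0.1, -0.9]
grip_width: 0.0851
grip_force: 0.0
```

```bash
python3 - <<'E'
from m import *
c3=pickle.load(open('s3.pkl','rb'))['wrist']
p=np.array([(210,213),(337,212),(334,333),(214,334)])/4.5+[260-.4,150-.4]
H=cast(c3,p,[.08]*4)[:,:2];print('hole',H.mean(0).round(4),[ang(H[i]-H[i-1]).round(1) for i in range(4)])
c0=pickle.load(open('s0.pkl','rb'))['side'];print('cap side est',cast(c0,[(287.5,149.2)],[.101]).round(4))
S={n:snapshot(n) for n in("wrist",)}
pickle.dump(S,open('s4.pkl','wb'));s=robot.get_state();print(s['ee_pos'],s['orientation'])
c=S['wrist'];print('px',proj(c,[[.650,.247,.101],[.650,.247,.02]]).round(0))
im=c['pixels'];hsv=cv2.cvtColor(im,cv2.COLOR_RGB2HSV)
u=proj(c,[[.650,.247,.101]])[0].astype(int)
print('along col/row V,S:')
for d in range(-90,91,10):
    a=hsv[u[1],u[0]+d] if 0<=u[0]+d<640 else 0;b=hsv[min(479,max(0,u[1]+d)),u[0]];print(d,a,b)
cv2.imwrite('pics/w6.png',im[:,:,::-1])
E
```

```text
hole [ 0.6285 -0.1853] [np.float64(103.0), np.float64(12.3), np.float64(-78.9), np.float64(-167.7)]
cap side est [[0.6482 0.2339 0.101 ]]
[0.65357654 0.24898895 0.23575204] [ 9.96395629e-01  8.48275641e-02 -1.82724968e-04  4.15574812e-05]
px [[322. 222.]
 [322. 199.]]
along col/row V,S:
-90 [ 14 136  45] [ 16 166 126]
-80 [ 14 155  82] [ 16 166 126]
-70 [ 15 159  82] [ 13 184  79]
-60 [ 16 164 134] [ 14 197 105]
-50 [ 16 166 134] [ 14 190 106]
-40 [ 16 167 131] [ 14 187 112]
-30 [ 16 165 133] [ 17 146 138]
-20 [ 14 191 123] [ 18 141 170]
-10 [ 17 155 132] [ 18 146 161]
0 [ 18 142 188] [ 18 142 188]
10 [ 18 137 194] [ 18 145 183]
20 [ 18 141 197] [ 17 147 186]
30 [ 18 145 194] [ 14 190 126]
40 [ 14 167  75] [ 14 193 123]
50 [ 15 158 110] [ 14 193 119]
60 [ 16 166 109] [ 14 188 118]
70 [ 15 166 109] [ 14 190 121]
80 [ 16 166 149] [ 13 184 108]
90 [ 16 166 112] [ 14 178 103]
```

```bash
python3 - <<'E'
from m import *
c=pickle.load(open('s4.pkl','rb'))['wrist'];im=c['pixels'];h=cv2.cvtColor(cv2.GaussianBlur(im,(3,3),0),cv2.COLOR_RGB2HSV).astype(int)
def big(m,seed=None,lo=100):
    k,l,st,ce=cv2.connectedComponentsWithStats(m.astype(np.uint8));o=[i for i in range(1,k) if st[i,4]>lo]
    for i in o: print(st[i],ce[i].round(1))
    return l,o
pale=(h[:,:,0]>=17)&(h[:,:,1]<162)&(h[:,:,2]>110);pale[330:]=0
print('pale');l,o=big(pale)
print('bright');l2,o2=big(pale&(h[:,:,2]>176),lo=60)
st=(h[:,:,0]<=15)&(h[:,:,1]>174);st[330:]=0
print('stand');l3,o3=big(st,lo=800)
# ascii map around head
for y in range(165,275,4): print(y,''.join('#' if pale[y,x] and h[y,x,2]>176 else 'p' if pale[y,x] else 's' if st[y,x] else '.' for x in range(250,430,2)))
E
```

```text
pale
[ 310  183   54   67 2532] [335.2 218.4]
[ 559  283   57   47 1119] [589.8 307.5]
[295 310  40  20 484] [312.6 320.4]
bright
[344 198  17  11  82] [354.4 201.7]
[ 311  209   48   40 1403] [335.9 228.6]
[592 308  21  21 299] [602.8 317.9]
stand
[ 481   46  159  100 6150] [545.9 106.9]
[ 284  148   94  182 8025] [328.  239.5]
[ 500  203  140  127 8442] [565.7 267.9]
165 .............................sssssssssssssssssssssssssssssssssss..........................
169 ............................ssssssssssssssssssssssssssssssssssss..........................
173 ............................ssssssssssssssssssssssssssssssssssss..........................
177 ............................sssssssssssssssssssssssssssssssssss...........................
181 ............................sssssssssssssssssssssssssssssssssss...........................
185 ...........................ssssssss....sssspppp.sssssssssssssss...........................
189 ...........................ssssss.ppppp..pppppp....sssssssssss............................
193 ...........................sssssspppppp....ppppp....pp.ssss
[... 1231 characters left out ...]
s..................................
249 .......................ssssssssssssssssss.pppp..ssssssss..................................
253 .......................sssssssssssssssssssssssssssssssss..................................
257 ......................sssssssssssssssssssssssssssssssss...................................
261 ......................sssssssssssssssssssssssssssssssss...................................
265 ......................ssssssssssssssssssssssssssssssss....................................
269 ......................ssssssssssssssssssssssssssssssss....................................
273 .....................sssssssssssssssssssssssssssssssss....................................
```

```bash
python3 - <<'E'
from m import *
c=pickle.load(open('s4.pkl','rb'))['wrist'];im=c['pixels'];h=cv2.cvtColor(cv2.GaussianBlur(im,(3,3),0),cv2.COLOR_RGB2HSV).astype(int)
st=(h[:,:,0]<=15)&(h[:,:,1]>174)
L=[];Rr=[]
for y in list(range(160,184))+list(range(252,300)):
    x=np.nonzero(st[y,270:395])[0]+270;L.append((x[0]-.5,y));Rr.append((x[-1]+.5,y))
E=[]
for q in (L,Rr):
    for z in (.04,):
        W=cast(c,q,[z]*len(q))[:,:2];f=cv2.fitLine(W.astype(np.float32),cv2.DIST_HUBER,0,.001,.01).ravel();E.append(f);print(z,'edge yaw',np.degrees(np.arctan(f[1]/f[0])).round(2))
hd=cast(c,[(338,229.5)],[.101])[0,:2];print('cap',hd.round(4))
for f in E:
    n=np.array([-f[1],f[0]]);n*=np.sign(n[1]);print('dist of edge from cap',((f[2:]-hd)@n).round(4))
s=robot.get_state();t=ang([s['orientation'][0],s['orientation'][1]])*2;d=hd-s['ee_pos'][:2];t=np.radians(t)
print(np.degrees(t),'to tool x,y',d@[np.cos(t),np.sin(t)],d@[np.sin(t),-np.cos(t)])
# yellow / other obstacles
for n,lo,hi in(('yel',(24,150,80),(34,255,255)),('turq',(85,100,60),(105,255,255)),('green',(50,100,40),(80,255,255))):
    m=cv2.inRange(cv2.cvtColor(im,cv2.COLOR_RGB2HSV),lo,hi);k,l,sx,ce=cv2.connectedComponentsWithStats(m)
    for i in range(1,k):
        if sx[i,4]>150: print(n,sx[i],cast(c,[(sx[i][0],sx[i][1]),(sx[i][0]+sx[i][2],sx[i][1]+sx[i][3])],[.08]*2)[:,:2].round(3).tolist())
E
```

```text
0.04 edge yaw 1.17
0.04 edge yaw 1.01
cap [0.6457 0.2331]
dist of edge from cap 0.0332
dist of edge from cap -0.0317
9.73221858772313 to tool x,y -0.01047843099846188 0.014327602288070644
yel [ 417  192   67   64 2779] [[0.683, 0.172], [0.637, 0.098]]
yel [ 388  287   56   64 2413] [[0.593, 0.176], [0.535, 0.107]]
turq [ 350   50   57   63 2764] [[0.781, 0.248], [0.743, 0.195]]
green [ 204   99   60   62 2424] [[0.727, 0.354], [0.687, 0.301]]
```

Emit:
{"fn": "arm_command", "kwargs": {"commands": [{"x":0,"y":0,"z":0,"roll":8.55},{"x":-0.0082,"y":0.0157,"z":0,"roll":0},{"x":0,"y":0,"z":0.02,"roll":0},{"x":0,"y":0,"z":0.03,"roll":0},{"x":0,"y":0,"z":0.03,"roll":0},{"x":0,"y":0,"z":0.02,"roll":0},{"x":0,"y":0,"z":0,"roll":0},{"x":0,"y":0,"z":0,"roll":0},{"x":0,"y":0,"z":0,"roll":0}], "grip": 0.75}}

```text
time: 13.65
ee_pos: [0.6468, 0.233, 0.1384]
orientation: [1.0, 0.009, 0.002, -0.0]
contact_force: [-0.2, 0.1, -0.3]
grip_width: 0.0644
grip_force: 0.0
```

```bash
python3 - <<'E'
from m import *
S={n:snapshot(n) for n in("wrist",)};c=S['wrist'];pickle.dump(S,open('s5.pkl','wb'));s=robot.get_state();print(s['ee_pos'],s['orientation'])
print(proj(c,[[.6457,.2331,.101]]))
im=c['pixels'];h=cv2.cvtColor(cv2.GaussianBlur(im,(3,3),0),cv2.COLOR_RGB2HSV).astype(int)
pale=(h[:,:,0]>=17)&(h[:,:,1]<162)&(h[:,:,2]>110);st=(h[:,:,0]<=15)&(h[:,:,1]>174)
for y in range(150,400,6): print(y,''.join('#' if pale[y,x] and h[y,x,2]>176 else 'p' if pale[y,x] else 's' if st[y,x] else 'k' if h[y,x,2]<60 else '.' for x in range(200,440,3)))
E
```

```text
[0.64683465 0.23293136 0.13837827] [ 9.99961080e-01  8.63552394e-03  1.74700083e-03 -4.62614943e-04]
[[319.77932122 264.60376991]]
150 kkkkkk..........................................................................
156 kkkkkk....................sssssssssssssssssssssssssssss.........................
162 kkkkk...................ssssssssssssssssssssssssssssssss........................
168 k.......................ssssssssssssssssssssssssssssssss........................
174 ........................ssssssssssssssssssssssssssssssss........................
180 ........................ssssssssssssssssssssssssssssssss........................
186 ........................ssssssssssssssssssssssssssssssss........................
192 ........................ssssssssssssssssssssssssssssssss........................
198 ........................ssssssssssssssppppssssssssssssss........................
204 .........................sssss.ppppp.ppppp..pppppsssssss........................
210 .........................ssssspp.sss..pppp..sss....sssss........................
216 .........................ssssp
[... 1900 characters left out ...]
.......kkkkkkkkk....
354 ....kkkkkkkkkk.............sssssssssssssssssssssssssss.............kkkkkkkkkk...
360 ...kkkkkkkkkk..............ssssssssssssssssssssssssssskkkkkkkkk.kk..kkkkkkkkkk..
366 ..p.kkkkkkkk...............ssss.pppppk.pp.k.ppp..sssss...............kkkkkkkk.pp
372 kkkkkkkkkkkk...............sssspppppppppp...pppp.sssss...............kkkkkkkk...
378 kkkkkkkkkkk................sssspppppppppp..ppppp.ssss.................kkkkkkkkkk
384 kkkkkkkkkkk................sss.ppp.s.pppppp.s.pp..sss..................kkkkkkkkk
390 kkkkkkkkkk.................sss.pppppppppppp.p..p..sss..................kkkkkkkkk
396 kkkkkkkkk..................sssp#################ppsss...................kkkkkkkk
```

Emit:
{"fn": "arm_command", "kwargs": {"commands": [{"x":-0.001,"y":0,"z":0.02,"roll":0},{"x":0,"y":0,"z":0.025,"roll":0},{"x":0,"y":0,"z":0.02,"roll":0},{"x":0,"y":0,"z":0.016,"roll":0},{"x":0,"y":0,"z":0.01,"roll":0},{"x":0,"y":0,"z":0,"roll":0},{"x":0,"y":0,"z":0,"roll":0}]}}

```text
time: 14.4
ee_pos: [0.6456, 0.2327, 0.0461]
orientation: [1.0, 0.008, 0.001, -0.0]
contact_force: [-0.2, -0.4, 0.7]
grip_width: 0.0641
grip_force: 0.0
```

Emit:
{"fn": "arm_command", "kwargs": {"commands": [{"x":0,"y":0,"z":0,"roll":0},{"x":0,"y":0,"z":0,"roll":0},{"x":0,"y":0,"z":0,"roll":0},{"x":0,"y":0,"z":0,"roll":0},{"x":0,"y":0,"z":0,"roll":0},{"x":0,"y":0,"z":0,"roll":0},{"x":0,"y":0,"z":0,"roll":0},{"x":0,"y":0,"z":0,"roll":0}], "grip": 0.0, "newtons": 25}}

```text
time: 15.2
ee_pos: [0.6458, 0.2328, 0.0466]
orientation: [1.0, 0.008, 0.001, -0.0]
contact_force: [-1.1, -0.4, 6.2]
grip_width: 0.0413
grip_force: 26.1
```

Emit:
{"fn": "arm_command", "kwargs": {"commands": [{"x":0,"y":0,"z":-0.01,"roll":0},{"x":0,"y":0,"z":-0.015,"roll":0},{"x":0,"y":0,"z":-0.025,"roll":0},{"x":0,"y":0,"z":-0.03,"roll":0},{"x":0,"y":0,"z":-0.03,"roll":0},{"x":0,"y":0,"z":-0.025,"roll":0},{"x":0,"y":0,"z":-0.015,"roll":0},{"x":0,"y":0,"z":0,"roll":-5.5},{"x":0,"y":0,"z":0,"roll":-5.5},{"x":0,"y":0,"z":0,"roll":0}]}}

```text
time: 16.2
ee_pos: [0.6448, 0.2325, 0.1948]
orientation: [0.995, 0.104, -0.0, 0.0]
contact_force: [-0.7, 0.2, -0.3]
grip_width: 0.041
grip_force: 25.5
```

Emit:
{"fn": "arm_command", "kwargs": {"commands": [{"x":-0.0038,"y":0.0152,"z":0,"roll":0},{"x":-0.0077,"y":0.03,"z":0,"roll":0},{"x":-0.0077,"y":0.03,"z":0,"roll":0},{"x":-0.0077,"y":0.03,"z":0,"roll":0},{"x":-0.0077,"y":0.03,"z":0,"roll":0},{"x":-0.0077,"y":0.03,"z":0,"roll":0},{"x":-0.0077,"y":0.03,"z":0,"roll":0},{"x":-0.0077,"y":0.03,"z":0,"roll":0},{"x":-0.0077,"y":0.03,"z":0,"roll":0},{"x":-0.0077,"y":0.03,"z":0,"roll":0},{"x":-0.0077,"y":0.03,"z":0,"roll":0},{"x":-0.0077,"y":0.03,"z":0,"roll":0},{"x":-0.0077,"y":0.03,"z":0,"roll":0},{"x":-0.0077,"y":0.03,"z":0,"roll":0},{"x":0,"y":0,"z":0,"roll":0},{"x":0,"y":0,"z":0,"roll":0},{"x":0,"y":0,"z":0,"roll":0}]}}

```text
time: 17.9
ee_pos: [0.6271, -0.1848, 0.195]
orientation: [0.995, 0.104, -0.0, -0.0]
contact_force: [0.4, 0.1, 0.6]
grip_width: 0.0411
grip_force: 25.5
```

```bash
python3 - <<'E'
from m import *
S={n:snapshot(n) for n in("wrist","side","scene")};pickle.dump(S,open('s6.pkl','wb'));s=robot.get_state()
t=2*ang(s['orientation'][:2]);print(s['ee_pos'],s['orientation'],t,s['grip_width'],s['grip_force'])
d=np.array([.6285,-.1853])-s['ee_pos'][:2];r=np.radians(t);print('go',d@[np.cos(r),np.sin(r)],d@[np.sin(r),-np.cos(r)])
c=S['wrist'];im=c['pixels'];h=cv2.cvtColor(cv2.GaussianBlur(im,(3,3),0),cv2.COLOR_RGB2HSV).astype(int)
for y in range(120,480,8): print(y,''.join('#' if v[2]>176 and v[1]<162 else 'p' if v[0]>=17 and v[1]<165 and v[2]>95 else 's' if v[1]>174 and v[0]<=15 else 'k' if v[2]<50 else '.' for v in h[y,200:440:3]))
E
```

```text
[ 0.62733318 -0.18439801  0.19515136] [9.94514309e-01 1.04600598e-01 4.66540620e-05 3.16548698e-05] 12.008311636921436 0.04083766369318781 25.5010923743248
go 0.0009536267342704656 0.001125009914725887
120 ................................................................................
128 ................................................................................
136 ...............................................pp...............................
144 ................................................................................
152 ................................................................................
160 ...............sssssssssssssssssssssssssssssssssssssssssssssssssss..............
168 ...............sss...sssssssssssssssssssssssssssssssssssssss...sss..............
176 ................sssssssssssssssssssssssssssssssssssssssssssssssss...............
184 ................ssssssssssssssppppppppp.ssppppppppppsssssssssssss...............
192 ................sssssssssssssppppppppppppppppppppppppssssssssssss...............
200 ................sssssssss..s.###############
[... 2226 characters left out ...]
...kkkkkkkkkkkkkkkkk
416 kkkkkkkkkkkkkkkkkk.............................................kkkkkkkkkkkkkkkkk
424 kkkkkkkkkkkkkkkkkk.............................................kkkkkkkkkkkkkkkkk
432 kkkkkkkkkkkkkkkkkkk...........................................kkkkkkkkkkkkkkkkkk
440 kkkkkkkkkkkkkkkkkkk...........................................kkkkkkkkkkkkkkkkkk
448 kkkkkkkkkkkkkkkkkkkkkkkkkkkkkkkkkkkkkk.....kkkkkkkkkkkkkkkkkkkkkkkkkkkkkkkkkkkkk
456 kkkkkkkkkkkkkkkkkkkkkkkkkkkkkkkkkkkkkkkkkkkkkkkkkkkkkkkkkkkkkkkkkkkkkkkkkkkkkkkk
464 kkkkkkkkkkkkkkkkkkkkkkkkkkkkkkkkkkkkkkkkkkkkkkkkkkkkkkkkkkkkkkkkkkkkkkkkkkkkkkkk
472 kkkkkkkkkkkkkkkkkkkkkkkkkkkkkkkkkkkkkkkkkkkkkkkkkkkkkkkkkkkkkkkkkkkkkkkkkkkkkkkk
```

```bash
python3 - <<'E'
from m import *
c=pickle.load(open('s6.pkl','rb'))['wrist'];s=robot.get_state();e=s['ee_pos'];r=np.radians(12)
ex=np.array([np.cos(r),np.sin(r),0]);ey=np.array([-np.sin(r),np.cos(r),0]);b=np.array([*e[:2],.1666])
n=['captop c','cap f','cap b','cap l','cap r','block fl','block fr','nose','blk low fl','blk low fr']
Q=[(0,0,83),(14.5,0,83),(-14.5,0,83),(0,14.5,83),(0,-14.5,83),(22,21,62),(22,-21,62),(27,0,42),(22,21,22),(22,-21,22)]
for k,p in zip(n,proj(c,[b+(q[0]*ex+q[1]*ey)/1e3+[0,0,q[2]/1e3] for q in Q])): print(k,p.round(1))
g=cv2.cvtColor(c['pixels'],cv2.COLOR_RGB2GRAY)
print('hole/body px',proj(c,[[.6285,-.1853,.08]]+[[*(np.array([.6285,-.1853])+x*.022*ex[:2]+y*.027*ey[:2]),.08] for x,y in((1,1),(1,-1))]).round(1).tolist())
for x in (290,320,350): print(x,[int(v) for v in g[264:412:4,x]])
for y in (282,365): print(y,[int(v) for v in g[y,256:386:3]])
E
```

```text
captop c [318.6 360.8]
cap f [318.4 324. ]
cap b [318.8 394.8]
cap l [276.5 360.8]
cap r [360.7 360.7]
block fl [262.7 277.6]
block fr [374.5 277.3]
nose [318.7 247. ]
blk low fl [274.4 242.9]
blk low fr [363.5 242.7]
hole/body px [[321.0, 222.3], [284.0, 193.5], [357.8, 193.3]]
290 [60, 80, 127, 155, 162, 152, 142, 133, 136, 137, 137, 132, 131, 126, 126, 151, 150, 152, 158, 162, 161, 158, 154, 158, 154, 144, 147, 155, 110, 103, 105, 106, 109, 115, 120, 109, 82]
320 [125, 128, 140, 166, 145, 130, 121, 117, 116, 116, 111, 109, 111, 120, 124, 125, 125, 144, 157, 163, 163, 158, 156, 157, 155, 146, 148, 155, 155, 156, 159, 162, 162, 166, 111, 117, 116]
350 [58, 80, 137, 167, 171, 161, 141, 86, 90, 91, 88, 83, 80, 79, 77, 124, 126, 127, 130, 137, 134, 132, 131, 157, 153, 145, 149, 154, 155, 157, 162, 165, 161, 123, 117, 110, 116]
282 [114, 115, 114, 112, 136, 157, 157, 155, 154, 155, 156, 157, 155, 150, 148, 149, 150, 149, 143, 135, 132, 129, 126, 123, 125, 132, 143, 156, 160, 164, 164, 165, 167, 164, 163, 158, 145, 127, 113, 73, 78, 80, 79, 78]
365 [8, 5, 8, 21, 120, 95, 93, 93, 98, 143, 144, 143, 144, 143, 144, 144, 143, 143, 143, 145, 143, 144, 143, 143, 144, 144, 144, 144, 142, 144, 142, 145, 144, 142, 146, 144, 141, 134, 127, 103, 3, 8, 12, 14]
```

Emit:
{"fn": "arm_command", "kwargs": {"commands": [{"x":0.001,"y":0.0011,"z":0,"roll":0},{"x":0,"y":0,"z":0.015,"roll":0},{"x":0,"y":0,"z":0.02,"roll":0},{"x":0,"y":0,"z":0.02,"roll":0},{"x":0,"y":0,"z":0.012,"roll":0},{"x":0,"y":0,"z":0.007,"roll":0},{"x":0,"y":0,"z":0.002,"roll":0},{"x":0,"y":0,"z":0,"roll":0},{"x":0,"y":0,"z":0,"roll":0},{"x":0,"y":0,"z":0,"roll":0}]}}

```text
time: 19.05
ee_pos: [0.6289, -0.1863, 0.12]
orientation: [0.995, 0.104, 0.001, 0.0]
contact_force: [-1.1, -0.6, 0.0]
grip_width: 0.0408
grip_force: 25.5
```

```bash
python3 - <<'E'
from m import *
S={n:snapshot(n) for n in("wrist","side","scene")};pickle.dump(S,open('s7.pkl','wb'));s=robot.get_state();e=s['ee_pos']
print(e,2*ang(s['orientation'][:2]),s['orientation'],s['contact_force'],s['grip_force'])
r=np.radians(12);ex=np.array([np.cos(r),np.sin(r),0]);ey=np.array([-np.sin(r),np.cos(r),0])
hb=np.array([*e[:2],e[2]-.0286]);tb=np.array([.6285,-.1853,.008])
def pt(b,q): return b+(q[0]*ex+q[1]*ey)/1e3+[0,0,q[2]/1e3]
out=[]
for n in('scene','side','wrist'):
    u=proj(S[n],[pt(hb,(0,0,20))])[0];w,hh,k={'scene':(50,75,8),'side':(50,75,8),'wrist':(160,120,2.5)}[n]
    if n=='wrist': u=np.array([320,290]);w,hh,k=160,240,2.5/1.0
    x0,y0=int(u[0]-w/2),int(u[1]-hh/2);im=crop(S[n]['pixels'],x0,y0,w,hh,k if n!='wrist' else 2.5)
    kk=k if n!='wrist' else 2.5
    print(n,x0,y0,kk)
    for nm,b,Q in(('head blk low',hb,[(22,21,22),(22,-21,22),(-22,-21,22)]),('peg foot',hb,[(9,9,0),(9,-9,0),(-9,-9,0)]),('body top',tb,[(22,27,72),(22,-27,72),(-22,-27,72)]),('nose',hb,[(27,0,42)]),('blk up',hb,[(22,21,62),(22,-21,62)])):
        print(nm,((proj(S[n],[pt(b,q) for q in Q])-[x0,y0]+.5)*kk).round(0).tolist())
    out.append(cv2.copyMakeBorder(im,0,600-im.shape[0],0,0,0) if im.shape[0]<600 else im[:600])
o=np.hstack([out[0][:,50:350],out[1][:,50:350],cv2.resize(out[2],(200,300)) if 0 else cv2.copyMakeBorder(cv2.resize(out[2][:, :],(200,300)),0,300,0,0,0)])
print(o.shape);cv2.imwrite('pics/f.png',o)
E
```

```text
[ 0.62864404 -0.18627712  0.11950283] 11.952576643275194 [9.94564975e-01 1.04116865e-01 3.68839340e-04 2.30387409e-04] [-1.14529489  0.14599408 -0.46416104] 25.499485731124878
scene 173 199 8
head blk low [[304.0, 342.0], [128.0, 373.0], [105.0, 264.0]]
peg foot [[255.0, 390.0], [182.0, 403.0], [171.0, 358.0]]
body top [[346.0, 444.0], [124.0, 484.0], [101.0, 373.0]]
nose [[210.0, 304.0]]
blk up [[287.0, 207.0], [107.0, 238.0]]
side 331 254 8
head blk low [[229.0, 192.0], [345.0, 324.0], [182.0, 418.0]]
peg foot [[207.0, 311.0], [255.0, 368.0], [190.0, 405.0]]
body top [[200.0, 254.0], [344.0, 421.0], [185.0, 515.0]]
nose [[313.0, 194.0]]
blk up [[243.0, 84.0], [364.0, 218.0]]
wrist 240 170 2.5
head blk low [[89.0, 185.0], [311.0, 185.0], [303.0, 388.0]]
peg foot [[158.0, 209.0], [242.0, 209.0], [241.0, 285.0]]
body top [[74.0, 137.0], [318.0, 136.0], [311.0, 316.0]]
nose [[200.0, 196.0]]
blk up [[61.0, 271.0], [339.0, 271.0]]
(600, 800, 3)
```

View pics/f.png

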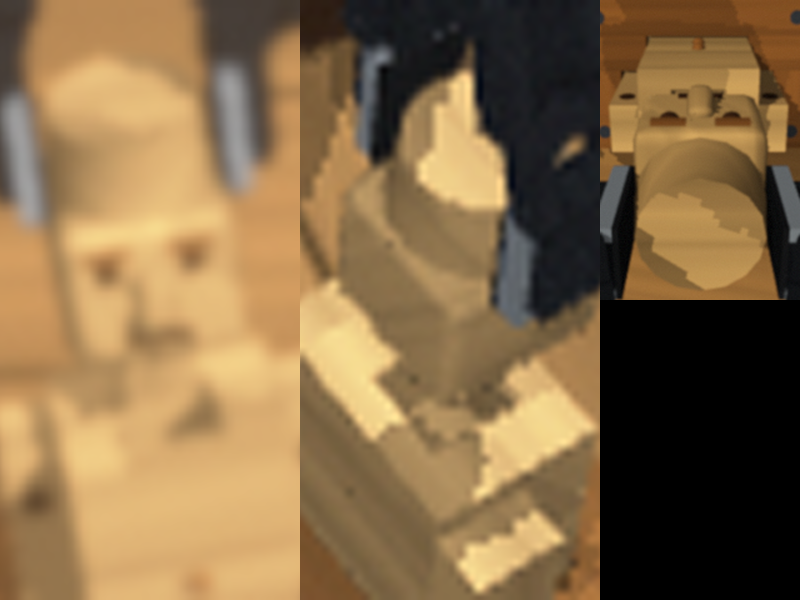

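The scene panel shows the head upright with its face to the body's front, its nose near (140,300) and a clear gap above the body. The wrist panel shows the nose at (700,100) and the body edge at (638–758,68), both matching their predicted positions. The TCP is about 1 mm off in y and about 1 mm high, so I'll trim that.

Emit:
{"fn": "arm_command", "kwargs": {"commands": [{"x":0,"y":-0.0005,"z":0.0005,"roll":0},{"x":0,"y":-0.0005,"z":0.0004,"roll":0},{"x":0,"y":0,"z":0,"roll":0},{"x":0,"y":0,"z":0,"roll":0},{"x":0,"y":0,"z":0,"roll":0},{"x":0,"y":0,"z":0,"roll":0},{"x":0,"y":0,"z":0,"roll":0},{"x":0,"y":0,"z":0,"roll":0}]}}

```text
time: 20.0
ee_pos: [0.6283, -0.1853, 0.1181]
orientation: [0.995, 0.104, 0.0, 0.0]
contact_force: [0.2, 0.3, -1.0]
grip_width: 0.041
grip_force: 25.5
```

```bash
python3 - <<'E'
from m import *
s=robot.get_state();print(s['ee_pos'],s['orientation'],np.abs(s['qvel']).max(),s['contact_force'],s['grip_force'])
c=snapshot('wrist');g=cv2.cvtColor(c['pixels'],cv2.COLOR_RGB2GRAY).astype(int)
# body position check: compare the seated-body/jig screws with expectation
r=np.radians(11.95);R=np.array([[np.cos(r),-np.sin(r)],[np.sin(r),np.cos(r)]])
h=cv2.cvtColor(c['pixels'],cv2.COLOR_RGB2HSV).astype(int)
u=proj(c,[[*(np.array([.6285,-.1853])+R@[.034,y]),.02] for y in(.0552,-.0552)]);print(u.round(1))
print(screws(c,u.round().astype(int).tolist()).round(1))
s=robot.get_state();print(s['ee_pos'])
E
```

```text
[ 0.62825424 -0.18525232  0.11812572] [9.94565961e-01 1.04108337e-01 1.66670486e-05 6.06045538e-05] 0.001316170072015888 [ 0.18367641  0.28594539 -0.99107963] 25.50004541873932
[[239.4 183.1]
 [400.7 182.8]]
[[238.6 183.6]
 [400.  183.3]]
[ 0.62826243 -0.18523792  0.11811486]
```

```bash
python3 -c "
from station import robot
print(robot.close_job())"
```

```text
the job is handed in; nothing more can be done
None
```

I handed the job in at about 20 s: the body is released and seated in the jig, and the capped head is held still and upright about 9.5 mm above the neck hole, face to the front and centred to within about 1 mm by my measurements.

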